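# Roll the shaft blank into the V-block and set it against the end stop

## Task

Gently roll the round shaft blank along the loading plate, pushing it by its side, until it drops into the groove of the V-block; then push it endways along the groove until its end is up against the tall end stop. Only push it with the fingers: do not lift it off the plate or the groove, and leave the other things on the bench where they stand.

Things in the scene. Friction and masses are not known exactly. Their poses are not given: they have to be found in the camera images.
- bar: The shaft blank: a plain bright aluminium bar, 40 mm in diameter, 130 mm long, 0.3 to 0.6 kg, with a dark keyway mark on its side. It starts lying on the plate, 100 to 175 mm short of the groove, keyway up, up to 0.22 rad askew. It rolls freely and coasts when let go. Origin: middle of the bar, on its axis; y along the axis; x and z turn as it rolls.
- station: The fixed loading plate and V-block, grey metal. Origin: on the bench (z = 0) under the middle of the groove; x points from the plate to the V-block (the way the bar must roll), y along the groove, z up. The flat plate is 45 mm high, 220 mm wide (y), from x = -253 to -38 mm; the V-block (x -38 to +52 mm, y -55 to +55 mm) follows flush with it.
- groove (a point): Middle of the axis of a bar seated in the V-groove, centred: station x = 0, y = 0, 51 mm above the bench (on the plate the bar's axis is 65 mm high). The 90-degree groove has its near edge at x = -22 mm, 45 mm high, its bottom at x = 0, 23 mm high, its far edge at x = +32 mm, 55 mm high, which stops the bar. A seated bar slides along it with friction, under 15 N.
- plate_mid (a point): Centre of the flat, level top of the loading plate, 45 mm above the bench. On it the bar rolls square to its own axis, so one that lies askew drifts sideways as it rolls and may meet the end stop; pushed on its end face, it slides along its axis instead.
- stop: The tall end stop: a fixed dark steel plate 75 mm high, 50 mm wide, 16 mm thick, upright beyond one end of the groove (left or right, it changes), its flat face square to the groove. Origin: centre of its underside. y is its thickness, along the groove; it stands 103 mm from the groove's middle. With the bar against it, the bar's middle is 73 mm from its mid-plane.
- stop_mid (a point): Point in the middle of the end stop's thickness, in line with the axis of the seated bar, 51 mm above the bench.
- foot: A fixed low foot, 18 mm high, 50 mm wide and 16 mm thick, with two bolt heads 4 mm higher, beyond the other end of the groove, 103 mm from its middle; it holds nothing and does not stop the bar. Origin: centre of its underside.
- gauge: Bystander: a standing surface gauge, round dark base 72 mm across and 30 mm high, thin steel column to 180 mm, with a scriber needle 90 mm long across it at 150 mm. On the bench beside the plate. Origin: centre of its underside.
- oiler: Bystander: a white plastic bottle, 50 mm across and 120 mm high, on the bench on the other side of the plate. Origin: centre of its underside.
- pin: Bystander: a short steel pin 26 mm across and 60 mm high, standing upright on the bench behind the V-block. Origin: centre of its underside.
- collar: Bystander: a flat steel collar, 56 mm outside, 32 mm bore, 22 mm high, lying on the bench behind the V-block. Origin: centre of its underside.
Mind the look-alikes: they are no part of the job. Of the things that look like the bar, the middle-sized one is meant.

How it is judged:
On the way, in this order (a step that is already met when the one before it is completed fails the run):
1. the bar has rolled at least a quarter turn on the plate, keyway no longer up (angle between bar's own z axis and vertical above 1.4 rad and height (world z) of bar between 0.061 and 0.069 m), for 0.02 s.
2. the bar lies in the V-groove (x of bar in the frame of station between -0.004 and 0.004 m and z of bar in the frame of station between 0.047 and 0.0545 m and angle between the y axis of bar and the y axis of station, either way round below 0.05 rad), for 0.2 s.
At the end, for the whole second after the job is handed in: The bar has been rolled (not slid) into the V-groove and lies seated in it (axis within 4 mm of the groove's centre line sideways and in height, within 0.05 rad of its direction), its end against the tall end stop (gap under about 4 mm), at rest (all of step 2 and distance between bar and stop_mid below 0.0775 m and linear speed of bar below 0.01 m/s); the robot touches nothing.
It fails at once if the bar is lifted more than 8 mm above the height at which it rolls on the plate (height (world z) of bar above 0.073 m).
It fails at once if the bar is lifted out of the groove by more than 12 mm, or shot over it (x of bar in the frame of station between -0.004 and 0.004 m and height (world z) of bar above 0.063 m).
It fails at once if a bystander is moved by more than 20 mm or tipped (distance of any of gauge, oiler, pin, collar from where it was at the start of the episode above 0.02 m or angle between any of gauge, oiler, pin, collar's own z axis and vertical above 0.3 rad).
It also fails if it takes over 72 s, if anything falls off the work surface, if the arm or the gripper's body presses on something with over 40 N, if the wrist force passes 120 N, or if a joint passes its speed limit or range.

## Robot

A 7-joint arm with a two-finger parallel gripper is mounted at the origin on the work surface. World frame = base frame: x ahead of the robot, y to its left, z up, the work surface at z = 0. Lengths are in m, angles in rad, forces in N, time in s.
With the tool pointing down it reaches from about 0.4 to 0.85 m from the base axis. Payload 10.4 kg.
Tool frame: the origin (TCP) lies between the finger pads; the fingertips stand manip.finger_overhang ahead of it and the grasp point (between the pads) lies 11 mm behind it (manip.finger_overhang is the distance from the TCP to the fingertips, in m); x points along the fingers, z is the direction in which the jaws open and shut, and the axes are right-handed (so a half turn about x gives the same grasp; the last joint's range is limited). The gripper opens to 85 mm and grips with 20 to 120 N. Pads are 22 mm wide; open, the fingers measure 114 mm over their backs; the gripper's body (76 mm by 85 mm) begins 54 mm behind the grasp point. The pads swing forward as they close: fully open they stand 13 mm farther back than shut.
Start: joints at [-1.323, 0.332, -0.065, 1.46, 0.022, 1.35, -0.088], TCP at [0.167, 0.602, 0.239] pointing down, gripper open.
Joint ranges: [-2.6, 2.6], [-0.5, 2.12], [-1.47, 1.34], [0.16, 2.42], [-1.27, 4.41], [0.06, 2.06], [-2.6, 2.6]. Speed limits (rad/s): [2.22, 2.22, 2.79, 2.79, 3.14, 3.14, 3.14].

## Interface

Orientations are given as a unit quaternion [x, y, z, w].
In Python, from workcell import get_obs, camera, workorder, manip gives the robot as it stands. The module is installed in compiled form; this text tells all that it offers.
- The arm moves only by the tool play_rows, never from a script. Its argument "increments" is text: rows parted by semicolons, each of 4 numbers parted by spaces: the shift along the tool's x, y, z in m, then the turn about the tool's x in rad. A call has 1 to 20 rows; each row shifts and turns the pose as measured when the row begins, along the tool's axes as they then stand; what a row does not reach is not made up. A row lasts 1/10 s, in which the tool goes at most 50 mm and 8.59 degrees, less where a joint would pass 70% of its speed; a pose out of reach is approached as far as the arm can. A call is refused whole if a number of a shift passes 0.05 or a number of a turn 0.15, either way. A call with a gripper value outside its range is refused whole. "hand" is the gripper command: -1 is fully open, 1 is shut, values between are in proportion, set as the call begins (left out, the last holds). The fingers move at their own pace and stop on an object; "squeeze" is the grip in N (left out, the last holds). Time passes only in rows, so rows that do not move let the fingers close. It gives the time, the measured TCP pose, the force and the opening at its end, in the units of the state.
- get_obs(): the state, without advancing time (a new reading comes with each control period).
- camera(name): name is "scene" or "top" or "wrist"; returns a dict with "img" (400x640x3 uint8, blue, green, red), "fov_y" (degrees; the focal length in pixels is half the picture's height over the tangent of half this angle, whatever the lens; pixels are square), "cx", "cy" (the principal point, pixels), "R" (3x3) and "t" (3): a world point X has camera coordinates R X + t; the wrist camera has in their place "tool_from_camera" (4x4, takes a point from camera to tool coordinates, whose origin is the TCP and whose axes are the tool frame's). Camera axes: x right, y down, z forward; pixel columns grow to the right and rows downward; lengths in m; the calibration is good to about 2 mm. A picture is of the moment at which its call begins: read the wrist's pose just before it. There is no depth.
- workorder.hand_in(): hands the job in, once; it reports no verdict.
The state is a dict: "clock": time; "joint_pos": joint angles; "joint_velocities": joint speeds; "tau": joint torques, N m; "position": TCP position; "ee_rot": TCP orientation; "ft_force": force on the tool from outside, world axes, zero at the start; "torque": the same for the moment, N m; "grip_width": opening from 0.0 (shut) to 1.0 (fully open).
Only numpy, scipy, OpenCV 4.12 (cv2) and the standard library are available. Lean on these libraries where they do the work, as an engineer would, in place of code of your own. Each camera call takes 0.05 s, during which the arm holds its last target.

## Working session

There is one attempt and no reset: what is moved stays moved. The work goes in short steps, Python scripts to look and compute and a tool call to move; the robot and the scene stay as the last step left them, time stands still between calls to the robot, and variables do not carry over. Pictures are saved under pics/ and viewed, and the job is handed in when it is done.

Besides the shell and the picture viewer there is one more tool, called after ">>>" as name(argument=value, ...) on one line, values as JSON. play_rows: Moves the arm, as the interface text tells. Its arguments: {"type":"object","properties":{"increments":{"type":"string"},"hand":{"type":"number"},"squeeze":{"type":"number"}},"required":["increments"]}

```bash
mkdir -p pics; python3 - <<'E'
from workcell import get_obs,camera,manip
import cv2,numpy as np
o=get_obs()
for k in o: print(k,np.round(o[k],4))
print(manip.finger_overhang)
for n in("scene","top","wrist"):
    c=camera(n);cv2.imwrite(f"pics/{n}0.png",c["img"])
    print(n,{k:np.round(v,4).tolist() for k,v in c.items() if k!="img"})
E
```

```text
clock 0.0
joint_pos [-1.3226  0.3329 -0.0647  1.4609  0.0216  1.3499 -0.0885]
joint_velocities [-0.0008  0.0007  0.0009 -0.0003 -0.0002  0.0011 -0.0001]
tau [-4.00000e-04 -6.25436e+01  4.89000e-02 -3.91608e+01  1.62000e-02
  9.80000e-03 -0.00000e+00]
position [0.1671 0.6019 0.2385]
ee_rot [-0.4283  0.5633  0.4276  0.5625]
ft_force [ 0.569  -0.1989 -0.4467]
torque [-0.0103 -0.0286  0.019 ]
grip_width 0.9973
0.008
scene {'fov_y': 51.7182, 'cx': 323.438, 'cy': 201.1397, 'R': [[-0.821, 0.5709, -0.0038], [0.464, 0.6632, -0.5873], [-0.3328, -0.4839, -0.8094]], 't': [0.4334, -0.2019, 1.0771]}
top {'fov_y': 53.3575, 'cx': 310.8438, 'cy': 192.5809, 'R': [[0.0066, -1.0, 0.0013], [-0.9807, -0.0067, -0.1954], [0.1954, 0.0001, -0.9807]], 't': [0.0129, 0.5225, 0.8166]}
wrist {'fov_y': 70.9595, 'cx': 318.1305, 'cy': 198.158, 'tool_from_camera': [[0.0, -0.2615, 0.9652, -0.1353], [-0.0007, -0.9652, -0.2615, 0.0661], [1.0, -0.0007, -0.0002, -0.0005], [0.0, 0.0, 0.0, 1.0]]}
```

View pics/scene0.png

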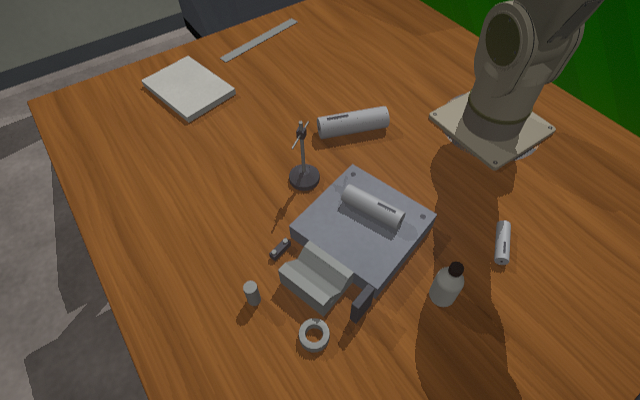

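View pics/top0.png

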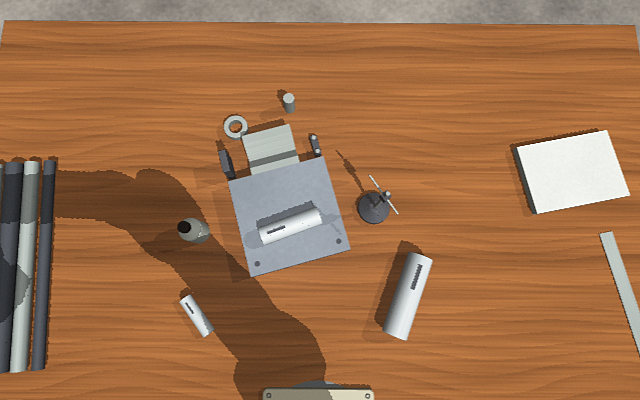

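View pics/wrist0.png

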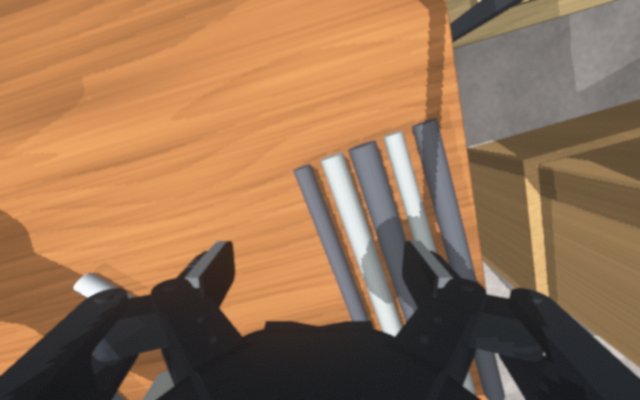

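The top view shows the bar at about (290,225) on the plate, with the V-block above it at (272,148). The tall dark stop is on the left at (226,163), the foot at (314,145), the gauge at (374,207) and the oiler at (193,230). I'll enlarge this area to measure it.

```bash
python3 - <<'E'
import cv2
i=cv2.imread("pics/top0.png")[80:290,160:420]
cv2.imwrite("pics/top0z.png",cv2.resize(i,None,fx=2.85,fy=2.85,interpolation=cv2.INTER_CUBIC))
i=cv2.imread("pics/scene0.png")[130:370,230:480]
cv2.imwrite("pics/scene0z.png",cv2.resize(i,None,fx=2.5,fy=2.5,interpolation=cv2.INTER_CUBIC))
E
```

```text
(no output)
```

View pics/top0z.png

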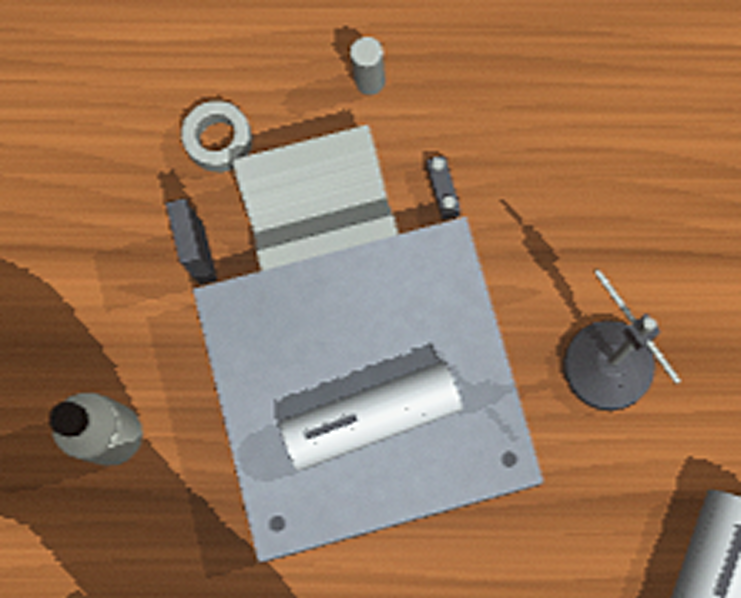

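View pics/scene0z.png

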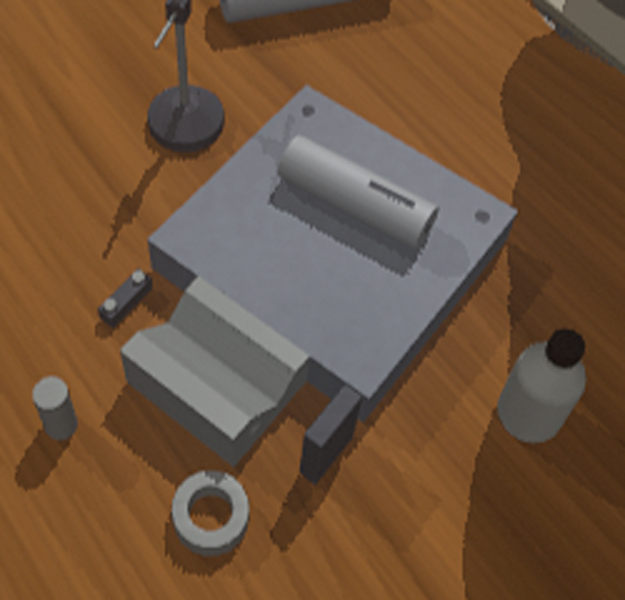

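```bash
cat > h.py <<'E'
import numpy as np
from workcell import camera,get_obs
def ray(c,u,v,z):
    f=200/np.tan(np.radians(c["fov_y"])/2)
    R=np.array(c["R"]);t=np.array(c["t"]);o=-R.T@t
    d=R.T@np.array([(u-c["cx"])/f,(v-c["cy"])/f,1]);return o+d*(z-o[2])/d[2]
E
python3 - <<'E'
from h import *
import json
T=camera("top");S=camera("scene")
P=np.array([ray(T,160+u/2.85,80+v/2.85,.045)[:2] for u,v in[(194,287),(467,217),(542,482),(260,561)]])
Q=np.array([ray(S,230+u/2.5,130+v/2.5,.045)[:2] for u,v in[(372,403),(150,240),(306,86),(517,212)]])
for A in(P,Q):
    # order: front-left(+y), front-right, back-right, back-left
    A=np.array(A);y=(A[0]-A[1])+(A[3]-A[2]);x=(A[0]-A[3])+(A[1]-A[2])
    th=np.arctan2(x[1],x[0]);th2=np.arctan2(-y[0],y[1])
    print(np.round(A,4).tolist(),"mean",A.mean(0),"ang",th,th2,np.linalg.norm(A[0]-A[1]),np.linalg.norm(A[0]-A[3]))
    a=(th+th2)/2;d=np.array([np.cos(a),np.sin(a)]);print("groove",A.mean(0)+d*.1455)
print("top bar",[np.round(ray(T,160+u/2.85,80+v/2.85,.065),4).tolist() for u,v in[(291,447),(455,387)]])
print("scene bar",[np.round(ray(S,230+u/2.5,130+v/2.5,.065),4).tolist() for u,v in[(425,228),(290,157)]])
print("stop top",[np.round(ray(T,160+u/2.85,80+v/2.85,.075),4).tolist() for u,v in[(168,203),(187,200),(190,262),(212,255)]])
print("gauge",ray(T,160+610/2.85,80+365/2.85,.03), "needle",ray(T,160+598/2.85,80+270/2.85,.15),ray(T,160+680/2.85,80+383/2.85,.15))
print("oiler cap",ray(T,160+68/2.85,80+417/2.85,.12))
E
```

```text
[[0.5492, 0.1995], [0.6071, -0.0122], [0.4011, -0.0685], [0.3417, 0.1409]] mean [0.47477991 0.06492795] ang 0.2710791720022067 0.2715024338721337 0.2194981076362956 0.21566582533400322
groove [0.61495837 0.10391835]
[[0.5494, 0.2091], [0.6076, -0.0043], [0.4033, -0.0636], [0.3435, 0.1468]] mean [0.4759218  0.07197198] ang 0.28808523282917736 0.27163416287485526 0.22121088080195828 0.21511968353698274
groove [0.61576101 0.11216211]
top bar [[0.4243, 0.1181, 0.065], [0.4697, -0.0026, 0.065]]
scene bar [[0.4274, 0.1234, 0.065], [0.4732, 0.0047, 0.065]]
stop top [[0.6077, 0.216, 0.075], [0.6102, 0.2016, 0.075], [0.5616, 0.197, 0.075], [0.5672, 0.1807, 0.075]]
gauge [ 0.49262457 -0.12410067  0.03      ] needle [ 0.53901655 -0.09819882  0.15      ] [ 0.4615245  -0.15138518  0.15      ]
oiler cap [0.43924218 0.2663023  0.12      ]
```

```bash
cat >> h.py <<'E'
from scipy.spatial.transform import Rotation as Ro
G=np.array([.6155,.1075]);A=.272
ex=np.array([np.cos(A),np.sin(A)]);ey=np.array([-np.sin(A),np.cos(A)])
def go(sx,sy,z,ang=A):
    o=get_obs();R=Ro.from_quat(o["ee_rot"]).as_matrix();p=np.array(o["position"])
    st=np.array([ex@(p[:2]-G),ey@(p[:2]-G),p[2]])
    w=np.array([*(G+sx*ex+sy*ey),z])
    zz=R[:,2]; cur=np.arctan2(zz[1],zz[0])
    best=[]
    for k in(0,np.pi):
        d=(ang+np.pi/2+k-cur+np.pi)%(2*np.pi)-np.pi
        best.append(round(-d,4)) # tool x down
    print("t",round(o["clock"],2),"pos",np.round(p,4),"station",np.round(st,4),"F",np.round(o["ft_force"],1),"w",round(o["grip_width"],3))
    print("x axis",np.round(R[:,0],3),"y",np.round(R[:,1],3),"j",np.round(o["joint_pos"],2))
    print("target",np.round(w,4),"tool delta",np.round(R.T@(w-p),4),"turn(tool x) opts",best)
E
python3 -c "
from h import *
go(-.228,0,.24)"
```

```text
t 0.25 pos [0.1672 0.6021 0.239 ] station [-0.299   0.5968  0.239 ] F [-0.4  0.9  0.1] w 0.998
x axis [-0.    -0.001 -1.   ] y [-0.964  0.268 -0.   ] j [-1.32  0.33 -0.06  1.46  0.02  1.35 -0.09]
target [0.3959 0.0462 0.24  ] tool delta [-0.0007 -0.3691 -0.4744] turn(tool x) opts [np.float64(-0.5428), np.float64(2.5988)]
```

>>> play_rows(increments="0 -0.035 -0.030 0; 0 -0.035 -0.030 0; 0 -0.035 -0.030 0; 0 -0.035 -0.030 0; 0 -0.035 -0.030 0; 0 -0.035 -0.030 0; 0 -0.035 -0.030 0; 0 -0.018 -0.036 0; 0 -0.018 -0.036 0; 0 -0.018 -0.036 0; 0 -0.018 -0.036 0; 0 -0.018 -0.036 0; 0 -0.018 -0.036 0", hand=-1)

```text
clock: 1.55
position: [0.399, 0.0817, 0.2365]
ee_rot: [-0.429, 0.561, 0.431, 0.561]
ft_force: [0.2, 1.0, 0.2]
grip_width: 0.999
```

```bash
python3 -c "
from h import *
go(-.228,0,.2)"
```

```text
t 1.55 pos [0.399  0.0817 0.2365] station [-0.2154  0.0333  0.2365] F [0.2 1.  0.2] w 0.999
x axis [-0.002  0.002 -1.   ] y [-0.966  0.26   0.002] j [-0.75 -0.19  0.39  2.01  0.07  1.31  0.92]
target [0.3959 0.0462 0.2   ] tool delta [ 0.0364 -0.0062 -0.0351] turn(tool x) opts [np.float64(-0.5348), np.float64(2.6068)]
```

>>> play_rows(increments="0 0 -0.01 -0.134; 0 0 -0.01 -0.134; 0 0 -0.01 -0.134; 0 0 0 -0.134; 0 0 0 0")

```text
clock: 2.05
position: [0.3955, 0.0442, 0.2369]
ee_rot: [-0.564, 0.424, 0.566, 0.426]
ft_force: [-0.0, 0.4, 0.1]
grip_width: 0.998
```

```bash
python3 -c "
from h import *
go(-.228,0,.1)
import cv2
for n in ('wrist','top'):
    c=camera(n);cv2.imwrite('pics/'+n+'1.png',c['img'])
"
```

```text
t 2.05 pos [0.3955 0.0442 0.2369] station [-0.2289 -0.0019  0.2369] F [-0.   0.4  0.1] w 0.998
x axis [-0.001  0.005 -1.   ] y [-0.961 -0.278 -0.001] j [-0.79 -0.24  0.49  2.03  0.11  1.32  1.52]
target [0.3959 0.0462 0.1   ] tool delta [ 0.1369 -0.0008  0.0012] turn(tool x) opts [np.float64(0.0097), np.float64(-3.1319)]
```

View pics/wrist1.png

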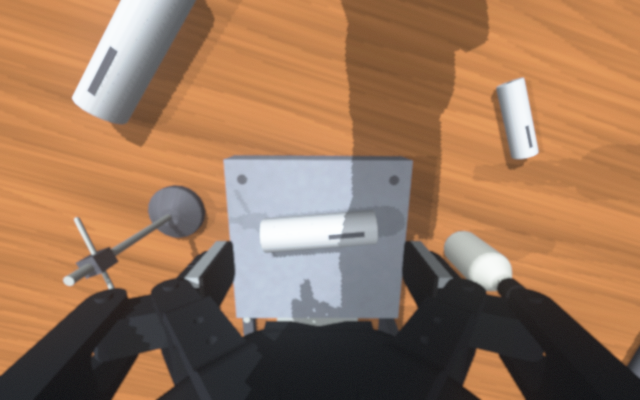

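View pics/top1.png

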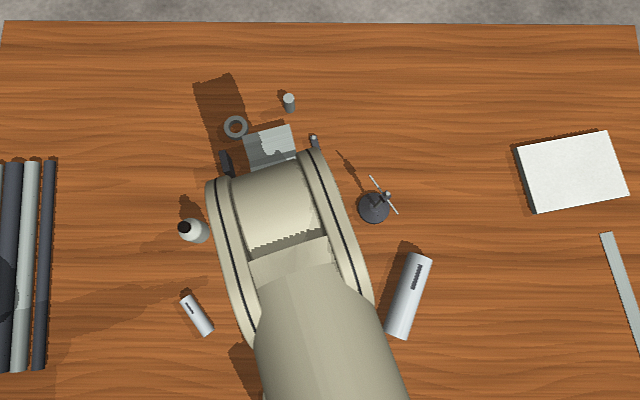

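```bash
cat >> h.py <<'E'
def wray(c,o,u,v,z):
    f=200/np.tan(np.radians(c["fov_y"])/2)
    M=np.array(c["tool_from_camera"]);R=Ro.from_quat(o["ee_rot"]).as_matrix()
    d=R@M[:3,:3]@np.array([(u-c["cx"])/f,(v-c["cy"])/f,1]);p=np.array(o["position"])+R@M[:3,3]
    return p+d*(z-p[2])/d[2]
def st(w): return np.round([ex@(w[:2]-G),ey@(w[:2]-G)],4)
E
python3 -c "
from h import *
o=get_obs();c=camera('wrist')
for u,v,z in[(262,235,.065),(377,228,.065),(226,158,.045),(411,158,.045),(243,180,.045),(394,180,.045),(236,318,.045),(401,318,.045)]:
    w=wray(c,o,u,v,z);print(u,v,np.round(w,4),st(w))
"
```

```text
262 235 [ 0.4727 -0.0019  0.065 ] [-0.1669 -0.0671]
377 228 [0.4279 0.1254 0.065 ] [-0.1759  0.0677]
226 158 [ 0.3994 -0.0652  0.045 ] [-0.2546 -0.1083]
411 158 [0.341  0.1419 0.045 ] [-0.2552  0.1069]
243 180 [ 0.4195 -0.0409  0.045 ] [-0.2286 -0.0903]
394 180 [0.371  0.1317 0.045 ] [-0.229  0.089]
236 318 [ 0.6103 -0.0109  0.045 ] [-0.0369 -0.1126]
401 318 [0.5498 0.2063 0.045 ] [-0.0367  0.1128]
```

>>> play_rows(increments="0.03 0 0 0.01; 0.03 0 0 0; 0.03 0 0 0; 0.03 0 0 0; 0.02 0 0 0; 0.015 0 0 0; 0 0 0 0")

```text
clock: 2.9
position: [0.3964, 0.0472, 0.0771]
ee_rot: [-0.557, 0.433, 0.558, 0.437]
ft_force: [0.9, 0.1, 0.3]
grip_width: 0.999
```

```bash
python3 -c "
from h import *
go(-.228,0,.058)"
```

```text
t 2.9 pos [0.3964 0.0472 0.0771] station [-0.2272  0.0008  0.0771] F [0.9 0.1 0.3] w 0.999
x axis [ 0.002  0.005 -1.   ] y [-0.97  -0.244 -0.003] j [-0.79 -0.02  0.56  2.23  0.01  0.92  1.59]
target [0.3959 0.0462 0.058 ] tool delta [ 0.0191  0.0008 -0.0009] turn(tool x) opts [np.float64(-0.0256), np.float64(3.116)]
```

>>> play_rows(increments="0.010 0 0 -0.02; 0.008 0 0 0; 0.002 0 0 0")

```text
clock: 3.2
position: [0.3975, 0.048, 0.058]
ee_rot: [-0.561, 0.428, 0.561, 0.433]
ft_force: [-0.3, -0.8, -0.6]
grip_width: 1.004
```

```bash
python3 -c "
from h import *
go(-.21,0,.058)
import cv2
for n in ('wrist','scene'):
    c=camera(n);cv2.imwrite('pics/'+n+'2.png',c['img'] if n=='wrist' else cv2.resize(c['img'][130:370,230:480],None,fx=2.5,fy=2.5))
"
```

```text
t 3.2 pos [0.3975 0.048  0.058 ] station [-0.2259  0.0013  0.058 ] F [-0.3 -0.8 -0.6] w 1.004
x axis [ 0.004  0.005 -1.   ] y [-0.966 -0.259 -0.005] j [-0.79  0.02  0.57  2.25 -0.02  0.87  1.63]
target [0.4132 0.0511 0.058 ] tool delta [ 0.0001 -0.0159 -0.0011] turn(tool x) opts [np.float64(-0.0098), np.float64(3.1318)]
```

View pics/wrist2.png

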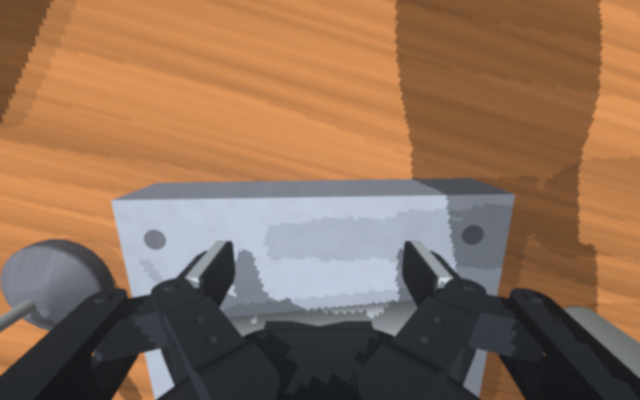

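View pics/scene2.png

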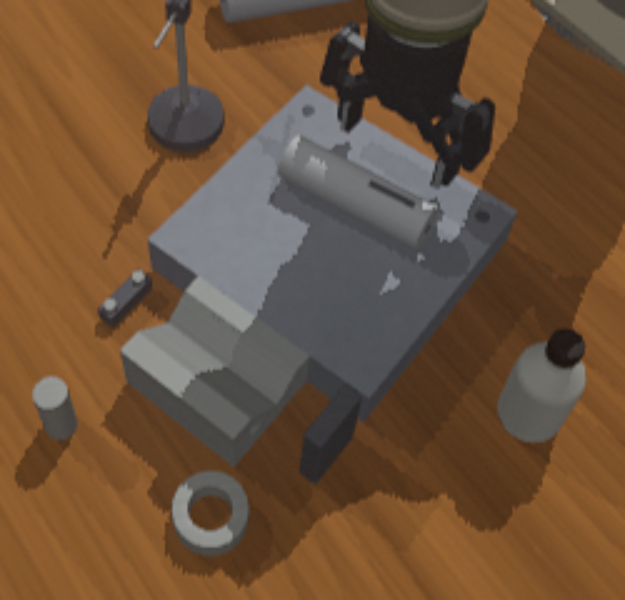

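```bash
python3 -c "
from h import *
S=camera('scene')
for u,v in[(440,184),(346,128)]:
  for z in(.045,.05,.055,.06,.065,.07): print(u,v,z,st(ray(S,230+u/2.5,130+v/2.5,z)))
"
```

```text
440 184 0.045 [-0.2351  0.046 ]
440 184 0.05 [-0.2316  0.0474]
440 184 0.055 [-0.228   0.0487]
440 184 0.06 [-0.2245  0.0501]
440 184 0.065 [-0.221   0.0514]
440 184 0.07 [-0.2175  0.0528]
346 128 0.045 [-0.2338 -0.051 ]
346 128 0.05 [-0.2303 -0.049 ]
346 128 0.055 [-0.2268 -0.0469]
346 128 0.06 [-0.2233 -0.0449]
346 128 0.065 [-0.2197 -0.0429]
346 128 0.07 [-0.2162 -0.0408]
```

>>> play_rows(increments="0.005 -0.002 0 -0.01; 0 -0.003 0 0; 0 -0.003 0 0; 0 -0.003 0 0; 0 -0.003 0 0; 0 -0.003 0 0; 0 -0.003 0 0; 0 -0.003 0 0; 0 -0.003 0 0; 0 -0.003 0 0; 0 -0.003 0 0; 0 -0.003 0 0; 0 -0.003 0 0")

```text
clock: 4.65
position: [0.4384, 0.0596, 0.0547]
ee_rot: [0.564, -0.424, -0.563, -0.43]
ft_force: [1.1, 0.0, 0.6]
grip_width: 1.001
```

```bash
python3 -c "
from h import *
go(-.1,0,.053)
import cv2
for n in ('scene',):
    c=camera(n);cv2.imwrite('pics/'+n+'3.png',c['img'] if n=='wrist' else cv2.resize(c['img'][130:370,230:480],None,fx=2.5,fy=2.5))
"
```

```text
t 4.65 pos [0.4384 0.0596 0.0547] station [-0.1834  0.0014  0.0547] F [1.1 0.  0.6] w 1.001
x axis [ 0.006  0.007 -1.   ] y [-0.963 -0.27  -0.007] j [-0.77  0.14  0.57  2.15 -0.11  0.87  1.71]
target [0.5192 0.0806 0.053 ] tool delta [ 0.0023 -0.0834 -0.0015] turn(tool x) opts [np.float64(0.001), np.float64(-3.1406)]
```

View pics/scene3.png

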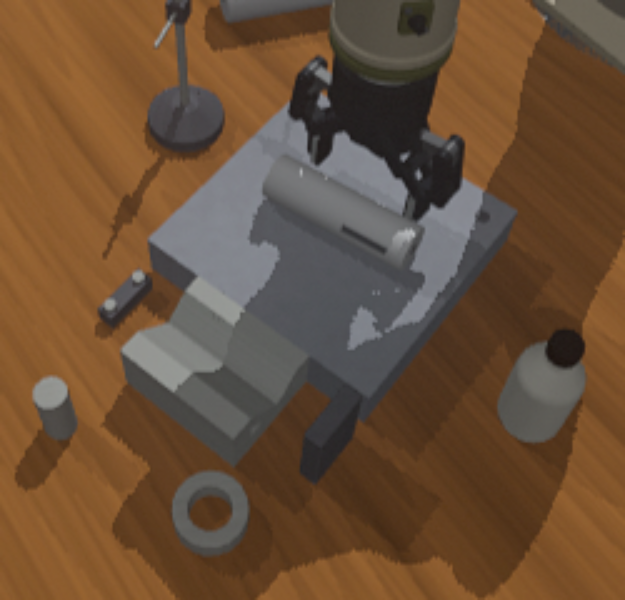

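>>> play_rows(increments="0.001 -0.003 0 0; 0 -0.003 0 0; 0 -0.003 0 0; 0 -0.003 0 0; 0 -0.003 0 0; 0 -0.003 0 0; 0 -0.003 0 0; 0 -0.003 0 0; 0 -0.003 0 0; 0 -0.003 0 0; 0 -0.003 0 0; 0 -0.003 0 0")

```text
clock: 5.9
position: [0.4764, 0.0703, 0.0539]
ee_rot: [0.564, -0.424, -0.563, -0.43]
ft_force: [-0.3, -0.6, 0.3]
grip_width: 0.999
```

```bash
python3 -c "
from h import *
go(-.1,0,.053)
import cv2
for n in ('scene',):
    c=camera(n);cv2.imwrite('pics/'+n+'4.png',c['img'] if n=='wrist' else cv2.resize(c['img'][130:370,230:480],None,fx=2.5,fy=2.5))
"
```

```text
t 5.9 pos [0.4764 0.0703 0.0539] station [-0.144   0.0015  0.0539] F [-0.3 -0.6  0.3] w 0.999
x axis [ 0.006  0.007 -1.   ] y [-0.963 -0.27  -0.008] j [-0.75  0.23  0.56  2.06 -0.17  0.88  1.75]
target [0.5192 0.0806 0.053 ] tool delta [ 0.0012 -0.044  -0.0016] turn(tool x) opts [np.float64(0.0013), np.float64(-3.1403)]
```

View pics/scene4.png

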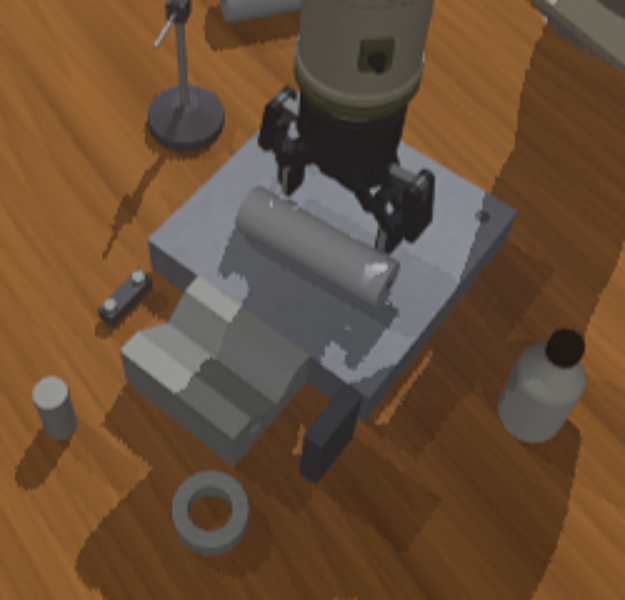

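```bash
python3 -c "
from h import *
S=camera('scene')
for e in [[(425,228),(290,157)],[(409,247),(276,177)],[(384,283),(249,208)]]:
  a=[st(ray(S,230+u/2.5,130+v/2.5,.065)) for u,v in e]; d=a[0]-a[1]; print(a,np.arctan2(-d[0],d[1]))
"
```

```text
[array([-0.1769,  0.0658]), array([-0.1647, -0.0608])] 0.09606985719990814
[array([-0.1539,  0.066 ]), array([-0.141 , -0.0571])] 0.10441176347728118
[array([-0.1145,  0.0694]), array([-0.1027, -0.0547])] 0.09479959773838512
```

>>> play_rows(increments="0.001 -0.003 0 0; 0 -0.003 0 0; 0 -0.003 0 0; 0 -0.003 0 0; 0 -0.003 0 0; 0 -0.003 0 0; 0 -0.003 0 0; 0 -0.003 0 0; 0 -0.003 0 0; 0 -0.003 0 0; 0 -0.003 0 0; 0 -0.003 0 0; 0 -0.003 0 0; 0 -0.003 0 0")

```text
clock: 7.4
position: [0.5202, 0.0826, 0.053]
ee_rot: [0.564, -0.424, -0.563, -0.43]
ft_force: [0.2, 0.1, -0.9]
grip_width: 1.0
```

```bash
python3 -c "
from h import *
go(-.04,0,.053)
import cv2
for n in ('scene',):
    c=camera(n);cv2.imwrite('pics/'+n+'5.png',c['img'] if n=='wrist' else cv2.resize(c['img'][130:370,230:480],None,fx=2.5,fy=2.5))
"
```

```text
t 7.4 pos [0.5202 0.0826 0.053 ] station [-0.0985  0.0016  0.053 ] F [ 0.2  0.1 -0.9] w 1.0
x axis [ 0.006  0.007 -1.   ] y [-0.963 -0.27  -0.007] j [-0.72  0.33  0.55  1.95 -0.22  0.91  1.79]
target [0.577  0.0968 0.053 ] tool delta [ 0.0004 -0.0585 -0.0017] turn(tool x) opts [np.float64(0.0014), np.float64(-3.1402)]
```

View pics/scene5.png

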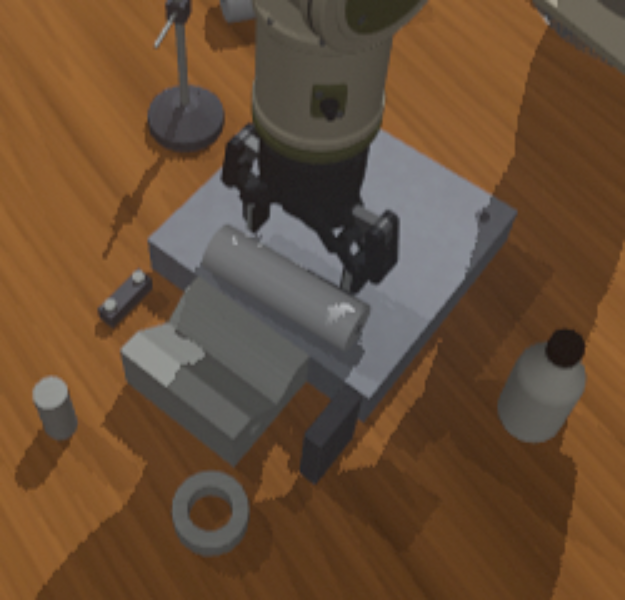

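>>> play_rows(increments="0 -0.003 0 0; 0 -0.003 0 0; 0 -0.003 0 0; 0 -0.003 0 0; 0 -0.003 0 0; 0 -0.003 0 0; 0 -0.003 0 0; 0 -0.003 0 0; 0 -0.003 0 0; 0 -0.003 0 0; 0 -0.003 0 0; 0 -0.003 0 0; 0 -0.003 0 0")

```text
clock: 8.75
position: [0.5613, 0.0942, 0.0533]
ee_rot: [0.564, -0.424, -0.563, -0.43]
ft_force: [-0.0, -0.8, 1.0]
grip_width: 1.003
```

```bash
python3 -c "
from h import *
go(-.04,0,.053)
import cv2
for n in ('scene',):
    c=camera(n);cv2.imwrite('pics/'+n+'6.png',c['img'] if n=='wrist' else cv2.resize(c['img'][130:370,230:480],None,fx=2.5,fy=2.5))
"
```

```text
t 8.75 pos [0.5613 0.0942 0.0533] station [-0.0558  0.0018  0.0533] F [-0.  -0.8  1. ] w 1.003
x axis [ 0.006  0.007 -1.   ] y [-0.963 -0.27  -0.008] j [-0.68  0.42  0.53  1.84 -0.27  0.95  1.81]
target [0.577  0.0968 0.053 ] tool delta [ 0.0004 -0.0158 -0.0018] turn(tool x) opts [np.float64(0.0016), np.float64(-3.14)]
```

View pics/scene6.png

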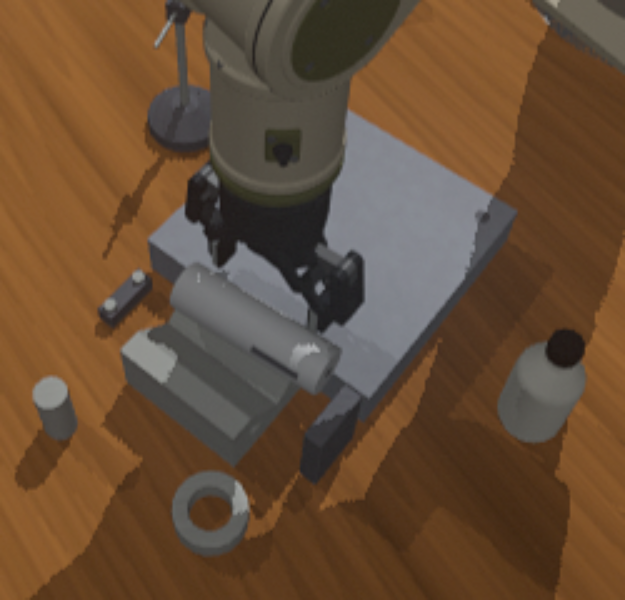

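>>> play_rows(increments="0 -0.003 0 0; 0 -0.003 0 0; 0 -0.003 0 0; 0 -0.003 0 0; 0 -0.003 0 0; 0 0 0 0; 0 0 0 0")

```text
clock: 9.5
position: [0.5777, 0.0989, 0.0534]
ee_rot: [0.564, -0.424, -0.563, -0.43]
ft_force: [-0.2, 0.9, 0.2]
grip_width: 0.997
```

```bash
python3 -c "
from h import *
go(-.04,0,.053)
import cv2
for n in ('scene',):
    c=camera(n);cv2.imwrite('pics/'+n+'7.png',c['img'] if n=='wrist' else cv2.resize(c['img'][130:370,230:480],None,fx=2.5,fy=2.5))
"
```

```text
t 9.5 pos [0.5777 0.0989 0.0534] station [-0.0388  0.0019  0.0534] F [-0.2  0.9  0.2] w 0.997
x axis [ 0.007  0.007 -1.   ] y [-0.963 -0.27  -0.008] j [-0.67  0.45  0.53  1.79 -0.28  0.96  1.81]
target [0.577  0.0968 0.053 ] tool delta [ 0.0004  0.0013 -0.0019] turn(tool x) opts [np.float64(0.0018), np.float64(-3.1398)]
```

View pics/scene7.png

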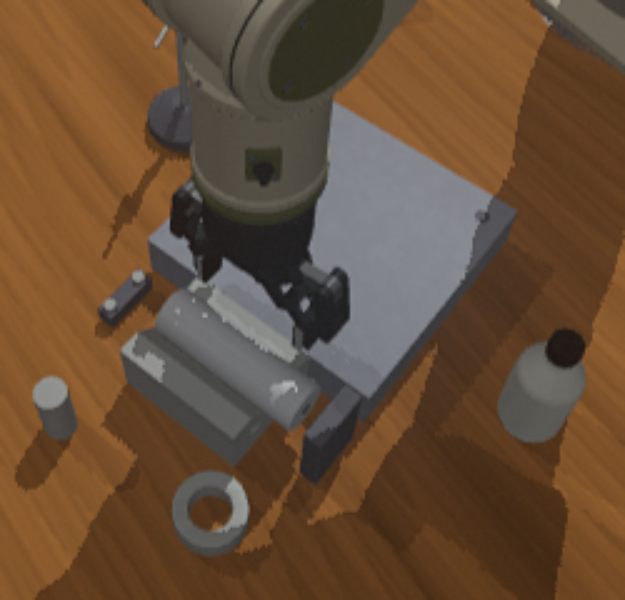

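>>> play_rows(increments="0 0.005 0 0; -0.02 0.005 0 0; -0.04 0 0 0; -0.04 0 0 0; 0 0 -0.04 0; 0 0 -0.04 0; 0 0 0 0", hand=1)

```text
clock: 10.25
position: [0.5861, 0.0167, 0.1566]
ee_rot: [0.564, -0.423, -0.564, -0.429]
ft_force: [-0.2, -0.6, -0.6]
grip_width: -0.003
```

```bash
python3 -c "
from h import *
go(0,-.09,.15)
import cv2
S=camera('scene');c=S['img'];cv2.imwrite('pics/scene8.png',cv2.resize(c[130:370,230:480],None,fx=2.5,fy=2.5))
S=camera('wrist');c=S['img'];cv2.imwrite('pics/wrist8.png',c)
S=camera('top');c=S['img'];cv2.imwrite('pics/top8.png',cv2.resize(c[80:290,160:420],None,fx=2.85,fy=2.85))
"
```

```text
t 10.25 pos [0.5861 0.0167 0.1566] station [-0.0527 -0.0796  0.1566] F [-0.2 -0.6 -0.6] w -0.003
x axis [ 0.005  0.007 -1.   ] y [-0.962 -0.274 -0.007] j [-0.6   0.34  0.61  1.71 -0.22  1.16  1.91]
target [0.6397 0.0208 0.15  ] tool delta [ 0.0069 -0.0526 -0.0107] turn(tool x) opts [np.float64(0.0054), np.float64(-3.1362)]
```

View pics/scene8.png

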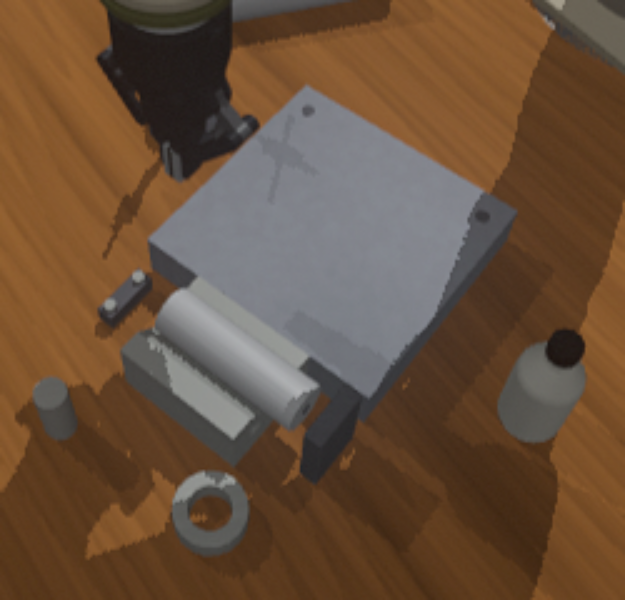

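View pics/wrist8.png

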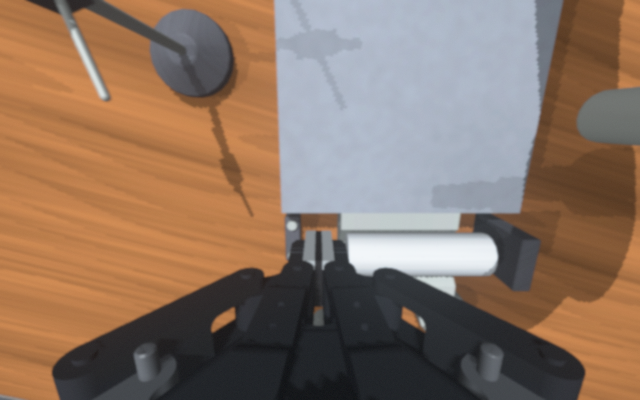

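View pics/top8.png

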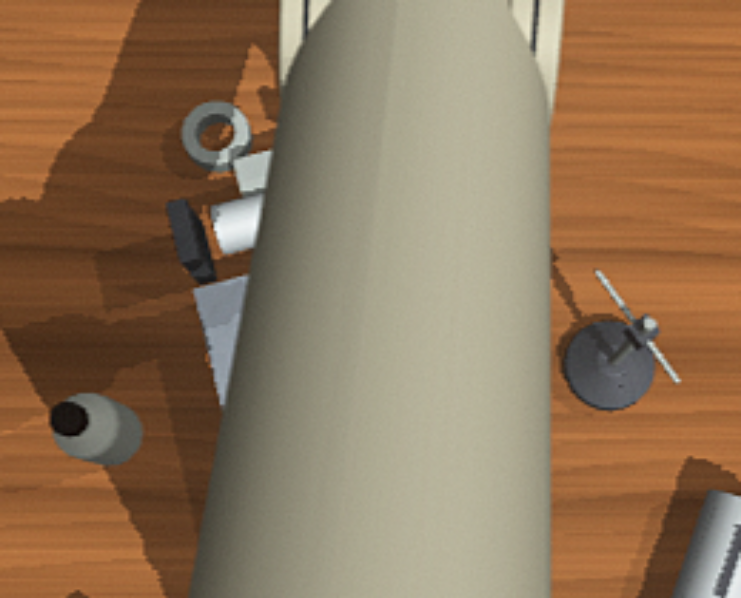

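```bash
python3 -c "
from h import *
o=get_obs();c=camera('wrist')
for u,v,z in[(348,256,.051),(493,254,.051),(346,256,.071),(476,222,.075),(540,240,.075),(512,289,.075),(285,212,.018)]:
    w=wray(c,o,u,v,z);print(u,v,z,st(w))
S=camera('scene')
print([st(ray(S,230+u/2.5,130+v/2.5,.051)) for u,v in[(302,411),(168,313)]])
go(0,-.085,.1)
"
```

```text
348 256 0.051 [ 0.0031 -0.044 ]
493 254 0.051 [0.0001 0.0926]
346 256 0.071 [-0.0071 -0.0483]
476 222 0.075 [-0.0405  0.0566]
540 240 0.075 [-0.025  0.113]
512 289 0.075 [0.0218 0.0986]
285 212 0.018 [-0.029  -0.1059]
[array([0.0034, 0.0811]), array([ 0.0054, -0.0471])]
t 10.5 pos [0.585  0.0241 0.1551] station [-0.0518 -0.0721  0.1551] F [ 0.6 -0.4  0.1] w 0.001
x axis [ 0.002  0.009 -1.   ] y [-0.959 -0.282 -0.004] j [-0.61  0.34  0.6   1.71 -0.22  1.16  1.91]
target [0.6383 0.0256 0.1   ] tool delta [ 0.0553 -0.0513 -0.0141] turn(tool x) opts [np.float64(0.0139), np.float64(-3.1277)]
```

>>> play_rows(increments="0 -0.026 -0.008 0.013; 0 -0.026 -0.007 0; 0.02 0 0 0; 0.02 0 0 0; 0 0 0 0")

```text
clock: 11.0
position: [0.6395, 0.0324, 0.1127]
ee_rot: [-0.563, 0.421, 0.568, 0.428]
ft_force: [-0.2, 0.5, -1.4]
grip_width: -0.004
```

```bash
python3 -c "
from h import *
go(0,-.085,.054)"
```

```text
t 11.0 pos [0.6395 0.0324 0.1127] station [ 0.003  -0.0788  0.1127] F [-0.2  0.5 -1.4] w -0.004
x axis [-0.001  0.012 -1.   ] y [-0.96  -0.278 -0.003] j [-0.54  0.51  0.57  1.59 -0.31  1.13  1.95]
target [0.6383 0.0256 0.054 ] tool delta [ 0.0586  0.0032 -0.0069] turn(tool x) opts [np.float64(0.0101), np.float64(-3.1315)]
```

>>> play_rows(increments="0.01 0.003 -0.008 0.01; 0.015 0 0 0; 0.015 0 0 0; 0.01 0 0 0; 0.006 0 0 0; 0 0 0 0")

```text
clock: 11.6
position: [0.6384, 0.0258, 0.0532]
ee_rot: [-0.561, 0.424, 0.566, 0.431]
ft_force: [0.0, -0.4, 0.2]
grip_width: 0.002
```

```bash
python3 -c "
from h import *
go(0,-.053,.054)
import cv2
S=camera('scene');c=S['img'];cv2.imwrite('pics/scene9.png',cv2.resize(c[130:370,230:480],None,fx=2.5,fy=2.5))
S=camera('wrist');c=S['img'];cv2.imwrite('pics/wrist9.png',c)
"
```

```text
t 11.6 pos [0.6384 0.0258 0.0532] station [ 0.0001 -0.0848  0.0532] F [ 0.  -0.4  0.2] w 0.002
x axis [-0.     0.013 -1.   ] y [-0.963 -0.27  -0.003] j [-0.52  0.57  0.55  1.64 -0.35  1.03  1.99]
target [0.6297 0.0564 0.054 ] tool delta [-0.0004  0.      0.0318] turn(tool x) opts [np.float64(0.0014), np.float64(-3.1402)]
```

View pics/scene9.png

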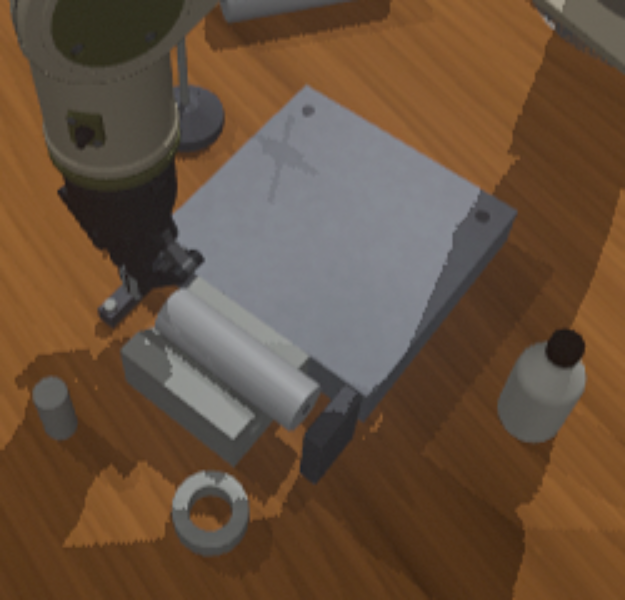

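View pics/wrist9.png

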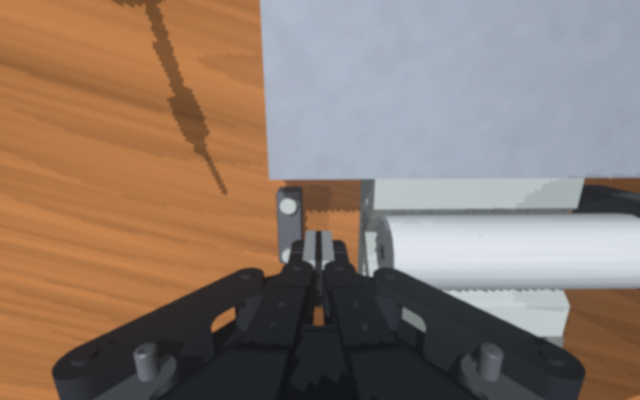

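```bash
python3 -c "
from h import *
S=camera('scene')
for z in(.05,.06,.07,.08,.09,.1,.11,.12): print(z,st(ray(S,230+198/2.5,130+268/2.5,z)))
"
```

```text
0.05 [-0.0403 -0.056 ]
0.06 [-0.0359 -0.0518]
0.07 [-0.0316 -0.0477]
0.08 [-0.0272 -0.0435]
0.09 [-0.0229 -0.0394]
0.1 [-0.0185 -0.0352]
0.11 [-0.0142 -0.031 ]
0.12 [-0.0099 -0.0269]
```

>>> play_rows(increments="0 0 0.004 0; 0 0 0.004 0; 0 0 0.004 0; 0 0 0.003 0; 0 0 0.002 0; 0 0 0.002 0; 0 0 0.002 0; 0 0 0.002 0")

```text
clock: 12.55
position: [0.634, 0.0491, 0.0572]
ee_rot: [-0.562, 0.423, 0.564, 0.432]
ft_force: [0.1, -2.8, 0.9]
grip_width: 0.003
```

```bash
python3 -c "
from h import *
go(0,-.053,.053)
import cv2
S=camera('scene');c=S['img'];cv2.imwrite('pics/scene10.png',cv2.resize(c[230:330,260:400],None,fx=5,fy=5))
"
```

```text
t 12.55 pos [0.634  0.0491 0.0572] station [ 0.0021 -0.0613  0.0572] F [ 0.1 -2.8  0.9] w 0.003
x axis [ 0.006  0.013 -1.   ] y [-0.963 -0.269 -0.009] j [-0.56  0.56  0.55  1.65 -0.34  1.02  1.94]
target [0.6297 0.0564 0.053 ] tool delta [0.0042 0.0021 0.0082] turn(tool x) opts [np.float64(0.001), np.float64(-3.1406)]
```

View pics/scene10.png

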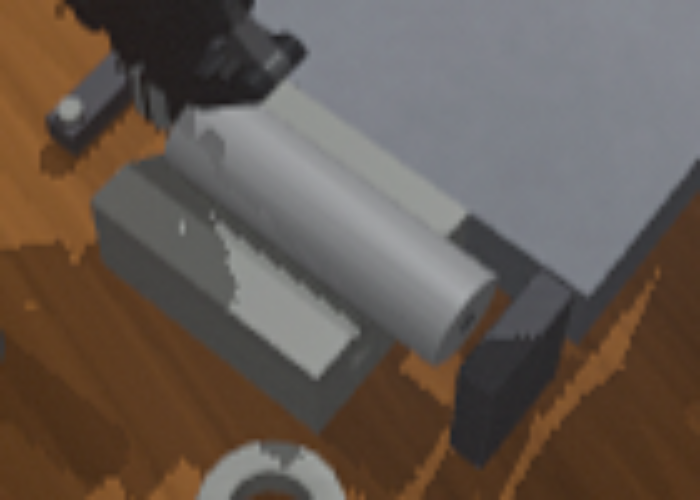

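>>> play_rows(increments="0.002 0 0.002 0; 0.002 0 0.002 0; 0.0005 0 0.002 0; 0.0005 0 0.002 0; 0.0005 0 0.002 0")

```text
clock: 13.1
position: [0.6339, 0.0518, 0.0541]
ee_rot: [0.564, -0.425, -0.56, -0.433]
ft_force: [0.8, -6.1, 5.0]
grip_width: -0.0
```

```bash
python3 -c "
from h import *
go(0,-.053,.053)
import cv2
S=camera('scene');c=S['img'];cv2.imwrite('pics/scene11.png',cv2.resize(c[230:330,260:400],None,fx=5,fy=5))
"
```

```text
t 13.1 pos [0.6339 0.0518 0.0541] station [ 0.0028 -0.0586  0.0541] F [ 0.8 -6.1  5. ] w -0.0
x axis [ 0.012  0.006 -1.   ] y [-0.965 -0.263 -0.013] j [-0.57  0.56  0.55  1.66 -0.34  1.01  1.93]
target [0.6297 0.0564 0.053 ] tool delta [0.0011 0.0028 0.0056] turn(tool x) opts [np.float64(-0.0055), np.float64(3.1361)]
```

View pics/scene11.png

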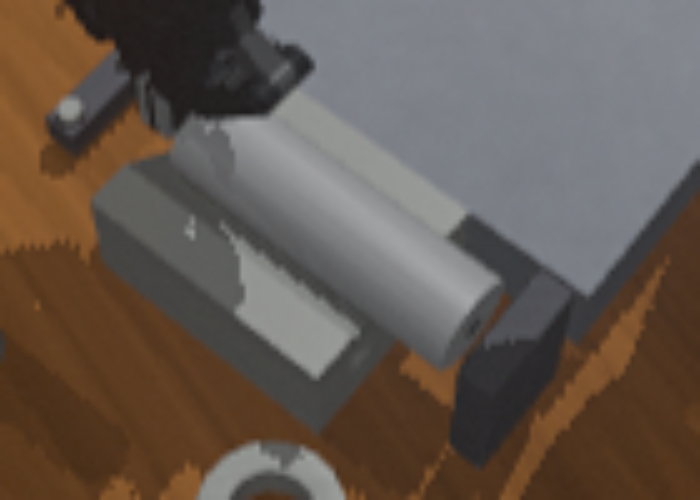

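>>> play_rows(increments="0 0 0.003 0; 0 0.001 0.004 0; 0 0 0.004 0; 0 0 0.004 0; 0 0 0.004 0")

```text
clock: 13.65
position: [0.6301, 0.0609, 0.0549]
ee_rot: [0.566, -0.429, -0.554, -0.434]
ft_force: [6.2, -15.7, -0.1]
grip_width: 0.003
```

```bash
python3 -c "
from h import *
go(0,-.045,.053)
import cv2
S=camera('scene');c=S['img'];cv2.imwrite('pics/scene12.png',cv2.resize(c[230:330,260:400],None,fx=5,fy=5))
"
```

```text
t 13.65 pos [0.6301 0.0609 0.0549] station [ 0.0016 -0.0489  0.0549] F [  6.2 -15.7  -0.1] w 0.003
x axis [ 0.018 -0.005 -1.   ] y [-0.967 -0.256 -0.016] j [-0.6   0.55  0.56  1.67 -0.32  1.    1.89]
target [0.6276 0.0642 0.053 ] tool delta [0.0018 0.0016 0.0038] turn(tool x) opts [np.float64(-0.0133), np.float64(3.1282)]
```

View pics/scene12.png

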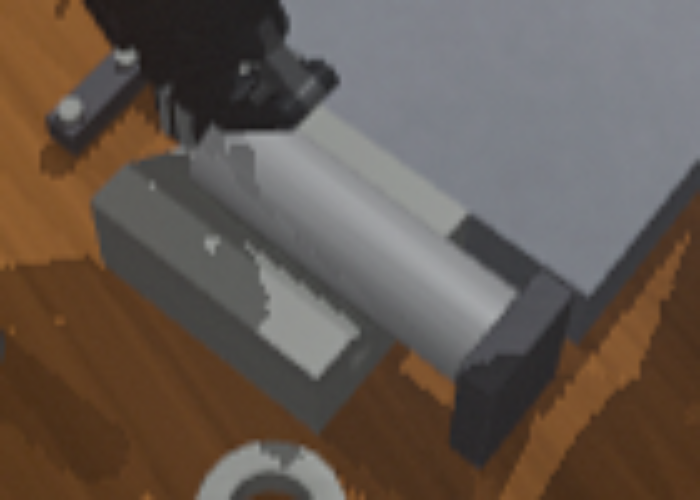

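>>> play_rows(increments="0 0 0.003 0; 0 0 0.003 0")

```text
clock: 13.9
position: [0.6299, 0.0606, 0.0551]
ee_rot: [0.568, -0.432, -0.55, -0.434]
ft_force: [4.4, -11.2, -1.2]
grip_width: 0.0
```

```bash
python3 -c "
from h import *
go(0,-.09,.053)"
```

```text
t 13.9 pos [0.6299 0.0606 0.0551] station [ 0.0013 -0.0491  0.0551] F [  4.4 -11.2  -1.2] w 0.0
x axis [ 0.022 -0.013 -1.   ] y [-0.968 -0.251 -0.018] j [-0.61  0.55  0.56  1.67 -0.32  0.99  1.88]
target [0.6397 0.0208 0.053 ] tool delta [ 0.0028  0.0006 -0.0409] turn(tool x) opts [np.float64(-0.0185), np.float64(3.1231)]
```

No further movement, so the bar is against the stop. I'll back off and lift clear.

>>> play_rows(increments="0 0 -0.003 0; 0 0 -0.006 0; 0 0 -0.012 0; 0 0 -0.02 0; -0.04 0 0 0; -0.04 0 0 0; -0.04 0 0 0; 0 0.03 0 0; 0 0.03 0 0; 0 0 0 0")

```text
clock: 14.9
position: [0.5775, 0.0054, 0.1777]
ee_rot: [0.566, -0.43, -0.554, -0.433]
ft_force: [1.2, -1.1, -0.3]
grip_width: 0.002
```

```bash
python3 -c "
from h import *
go(0,-.09,.053)
import cv2
S=camera('scene');c=S['img'];cv2.imwrite('pics/scene13.png',cv2.resize(c[130:370,230:480],None,fx=2.5,fy=2.5))
S=camera('wrist');c=S['img'];cv2.imwrite('pics/wrist13.png',c)
"
```

```text
t 14.9 pos [0.5775 0.0054 0.1777] station [-0.064  -0.0881  0.1777] F [ 1.2 -1.1 -0.3] w 0.002
x axis [ 0.016 -0.008 -1.   ] y [-0.967 -0.255 -0.013] j [-0.63  0.29  0.64  1.72 -0.18  1.18  1.88]
target [0.6397 0.0208 0.053 ] tool delta [ 0.1255 -0.0624  0.0005] turn(tool x) opts [np.float64(-0.0146), np.float64(3.127)]
```

View pics/scene13.png

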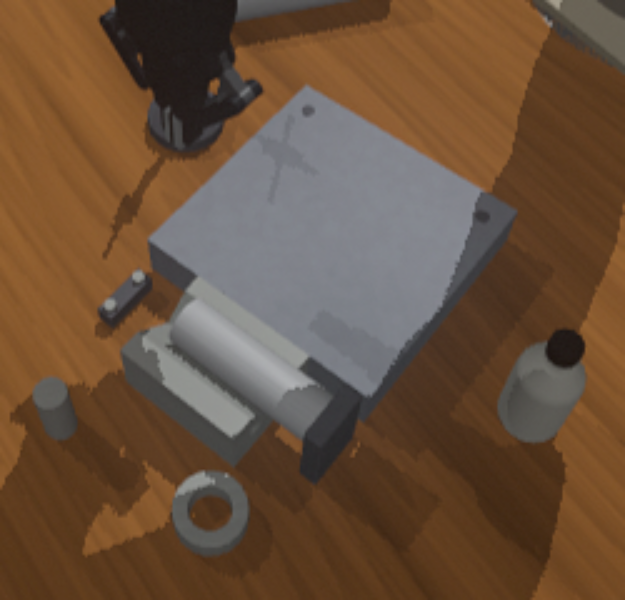

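View pics/wrist13.png

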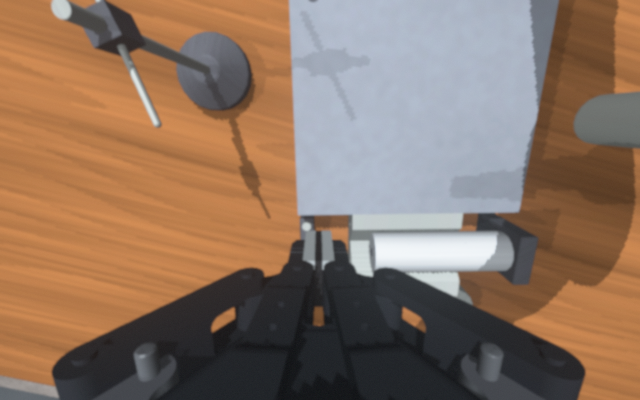

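```bash
python3 -c "
from h import *
from workcell import workorder
o=get_obs();c=camera('wrist')
for u,v,z in[(372,252,.051),(351,252,.045),(514,250,.051)]: print(st(wray(c,o,u,v,z)))
o=get_obs();print(o['clock'],o['ft_force'],max(abs(np.array(o['joint_velocities']))))
S=camera('scene');print([st(ray(S,230+u/2.5,130+v/2.5,.051)) for u,v in[(322,398),(183,324)]])
import cv2;cv2.imwrite('pics/s14.png',cv2.resize(S['img'][230:330,260:400],None,fx=5,fy=5,interpolation=2))
"
```

```text
[ 0.0024 -0.035 ]
[ 0.0052 -0.0558]
[0.0012 0.1082]
15.05 [-0.1589901   0.26160684 -0.81594905] 0.021268770666805423
[array([-0.0139,  0.0863]), array([ 0.0051, -0.032 ])]
```

View pics/s14.png

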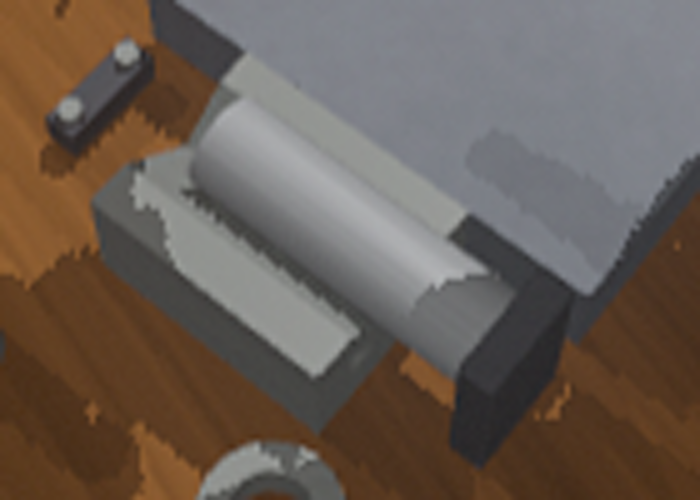

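The free end of the bar measures y = -0.035 m, exactly where it should be with the bar against the stop. No gap shows, so I'm handing in.

```bash
python3 -c "
from workcell import workorder
print(workorder.hand_in())"
```

```text
the job is handed in; nothing more can be done
None
```

I rolled the bar along the plate with the open fingertips at about 30 mm/s until it dropped into the V-groove. I then pushed its end with shut fingers until it met the tall stop. I backed off, lifted clear and handed in at about 15 s; the hand-in reports no verdict.

**Last checks:**
- **Seated:** in the pictures the bar lies straight in the groove.
- **Against the stop:** in the wrist view its free end is at station y ≈ -35 mm, which is where it should be with the bar against the stop. The last push rose to about 17 N and then gave no further movement, and no gap shows in the scene view.
- **Robot clear:** the wrist force was back to noise level, under 1 N.
- **Bystanders:** the gauge, oiler, pin and collar look unmoved in the pictures.

**What disagreed:**
- **Camera offset:** the scene and top cameras differed by about 6 mm in y. I used their mean, and the wrist camera confirmed it.
- **Skew:** the bar kept its skew of about 0.09 rad on the plate. It straightened only when it dropped into the groove.
- **Final scene check:** my last ray on the bar's end at the stop was not usable because the stop hides that end. I relied on the free end instead.

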